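# Lay the refilled wipes box on its mat and shut its flap

### The job

The refilled baby-wipes box has been left standing on end at the near end of the thin grey felt mat, with its flap open towards the robot. Tip it over, away from the side with the flap, so that it lies flat on its back wholly on the mat, and push the flap fully shut, so that the wipes can be drawn from the top and do not dry out. Only push with the fingers, never lift the box, and leave the jars, the bottle, the teether and the ball as they are.

Things in the scene. Friction and masses are not known exactly. Their poses are not given: they have to be found in the camera images.
- wipes_box: White plastic wipes box standing on its small end, 190 mm tall, 115 wide, 65 thick, 0.3 to 0.65 kg; it overbalances at about 19 degrees, about the back edge of its foot. Origin: centre of the end it stands on (foot). z: from foot to head (up while it stands, level away along the mat when it lies properly); y: its width; x: its thickness, flap face at -32.5 mm (robot side), plain back at +32.5 mm (x points down when it lies on its back).
- foot_left (a point): corner of the back of the box, at the foot, y = +57.5 mm
- foot_right (a point): corner of the back of the box, at the foot, y = -57.5 mm
- head_left (a point): corner of the back of the box, at the head, y = +57.5 mm
- head_right (a point): corner of the back of the box, at the head, y = -57.5 mm
- flap (a joint): Opening angle of the flap, rad: 0 = shut, lying on the face of the box; 1.57 = square to the face; stop at 2.0; it starts at 1.35 to 1.75. The hinge is stiff and springless: the flap stays where it is left; about 0.4 N at its free edge moves it.
- flap_hinge (a point): middle of the flap's hinge line, which runs across the box (along its y) on the flap face, 50 mm from the foot. While the box stands, the open flap sticks out about level towards the robot; when the box lies on its back the flap stands about upright, up to 150 mm above the table, and shuts by swinging away from the robot, towards the head
- flap_edge (a point): middle of the flap's free edge. The flap is a white plate 80 mm long from hinge to free edge (plus a 5 mm thumb lip), 75 mm wide, 5 mm thick; shut, it covers the face from 50 to 135 mm from the foot, leaving the rest up to the head bare, and stands 5.5 mm proud
- mat: Thin grey felt mat with a stitched hem, 250 mm (its x, the way the box is to fall) by 210 mm (its y), flush with the table top and fixed. Origin: its centre, at table height. The box stands astride the middle of its near (-x) edge, its flap face to -x, within 7 degrees of square.
- jar_large: closed white jar with grey lid, 72 mm across, 85 mm tall, on the wooden turntable (240 mm across, free to turn) at the left; origin: centre of its underside; leave alone
- jar_medium: the same, 64 mm across, 70 mm tall; leave alone
- jar_small: the same, 56 mm across, 55 mm tall; leave alone
- pump_bottle: grey bottle with a white pump head, 62 mm across, 155 mm tall, on the turntable; origin: centre of its underside; leave alone
- teether: beech ring with three beads, 75 mm across, 20 mm tall, lying on the table at the right; origin: centre of its underside; leave alone
- ball_center (a point): centre of a loose orange plastic ball, 66 mm across, on the table at the right; leave alone
Things that resemble listed ones, but are neither listed nor needed, are in the scene too. Leave any blue or yellow look-alike of the wipes_box alone.

How it is judged:
At the end, for the whole second after the job is handed in: The wipes box lies at rest on its back, flap face up (level within 5 degrees), all four corners of its back on the mat (3 mm of overhang allowed), and its flap is shut (open less than 0.1 rad, about 8 mm at the free edge) (x of foot_left in the frame of mat between -0.128 and 0.128 m and y of foot_left in the frame of mat between -0.108 and 0.108 m and x of foot_right in the frame of mat between -0.128 and 0.128 m and y of foot_right in the frame of mat between -0.108 and 0.108 m and x of head_left in the frame of mat between -0.128 and 0.128 m and y of head_left in the frame of mat between -0.108 and 0.108 m and x of head_right in the frame of mat between -0.128 and 0.128 m and y of head_right in the frame of mat between -0.108 and 0.108 m and angle between wipes_box's own x axis and vertical above 3.05 rad and value of joint flap below 0.1 rad and linear speed of wipes_box below 0.02 m/s and angular speed of wipes_box below 0.1 rad/s); the robot touches nothing.
It fails at once if the wipes box is lifted off the table, or tipped over towards its flap side (both back corners of the foot more than 20 mm up) (height (world z) of each of foot_left, foot_right above 0.02 m).
It fails at once if a jar, the bottle, the teether or the ball is moved more than 30 mm (distance of any of jar_large, jar_medium, jar_small, pump_bottle, teether, ball_center from where it was at the start of the episode above 0.03 m).
It fails at once if a jar or the bottle is tipped more than 0.4 rad (angle between any of jar_large, jar_medium, jar_small, pump_bottle's own z axis and vertical above 0.4 rad).
It also fails if it takes over 40 s, if anything falls off the work surface, if the arm or the gripper's body presses on something with over 40 N, if the wrist force passes 120 N, or if a joint passes its speed limit or range.

### The arm

A 6-joint arm with a two-finger parallel gripper is mounted at the origin on the work surface. World frame = base frame: x ahead of the robot, y to its left, z up, the work surface at z = 0. Lengths are in m, angles in rad, forces in N, time in s.
With the tool pointing down it reaches from about 0.375 to 0.9 m from the base axis. Payload 3.1 kg.
Tool frame: the origin (TCP) lies between the finger pads; the fingertips stand 22 mm ahead of it and the grasp point (between the pads) lies 3 mm ahead of it; y points along the fingers, x is the direction in which the jaws open and shut, and the axes are right-handed (so a half turn about y gives the same grasp; the last joint's range is limited). The gripper opens to 87 mm and grips with 3 to 60 N. Pads are 19 mm wide; open, the fingers measure 117 mm over their backs; the gripper's body (75 mm by 190 mm) begins 51 mm behind the grasp point.
Start: joints at [-1.409, 0.527, 1.433, -0, 1.181, -0.178], TCP at [0.208, -0.589, 0.245] pointing down, gripper open.
Joint ranges: [-3.08, 3.08], [-0.75, 2.2], [0.22, 2.44], [-1.43, 4.57], [0, 2.65], [-2.85, 2.85]. Speed limits (rad/s): [2.79, 2.79, 3.14, 3.14, 3.14, 3.14].

### API

Orientations are given as a rotation vector (axis times angle).
In Python, from plant import sensors, grab_frame, workorder gives the robot as it stands.
- The arm moves only by the shell command python3 -m crank 'ROWS' [FORCE]. ROWS is JSON, a list that holds one entry, the list of rows, each a list of 7 numbers: the shift along the tool's x, y, z in m, then the turn, a rotation vector about the tool's x, y, z in units of 6 degrees (1.0 is 6 degrees), then the closure, from -1 (fully open) to 1 (shut). A call has 1 to 12 rows; each row is the pose to reach, as a shift and turn from the pose commanded when the call began, along the tool's axes at that moment; what a row does not reach only later rows make up. A row lasts 1/8 s, in which the tool goes at most 62.5 mm and 10.7 degrees, less where a joint would pass 70% of its speed; a pose out of reach is approached as far as the arm can. A call with a gripper value outside its range is refused whole. The fingers move at their own pace and stop on an object; FORCE is the grip in N (left out, the last holds). Time passes only in rows, so rows that repeat a pose let the fingers close. It gives the time, the measured TCP pose, the force and the opening at its end, in the units of the state.
- sensors.observe(): the state, without advancing time (a new reading comes with each control period).
- grab_frame(name): name is "scene" or "top" or "wrist"; returns a dict with "frame" (384x512x3 uint8, red, green, blue), "camera_matrix" (3x3 intrinsics, pixels), "eye" and "attitude" of the camera in the world; the wrist camera has in their place "tool_from_camera" (4x4, takes a point from camera to tool coordinates, whose origin is the TCP and whose axes are the tool frame's). Camera axes: x right, y up, looking along -z (the intrinsics and any distortion apply to the point x, -y, -z); pixel columns grow to the right and rows downward; lengths in m; the calibration is good to about 2 mm. A picture is of the moment at which its call begins: read the wrist's pose just before it. There is no depth.
- workorder.job_done(): hands the job in, once; it reports no verdict.
The state is a dict: "time": time; "joint_positions": joint angles; "dq": joint speeds; "effort": joint torques, N m; "position": TCP position; "tcp_rot": TCP orientation; "ft_force": force on the tool from outside, world axes, zero at the start; "ft_torque": the same for the moment, N m; "width": finger opening in m.
Only numpy, scipy, OpenCV 4.12 (cv2) and the standard library are available. Lean on these libraries where they do the work, as an engineer would, in place of code of your own. Each camera call takes 0.05 s, during which the arm holds its last target.

## Working session

There is one attempt and no reset: what is moved stays moved. The work goes in short steps, Python scripts to look and compute and a shell command to move; the robot and the scene stay as the last step left them, time stands still between calls to the robot, and variables do not carry over. Pictures are saved under pics/ and viewed, and the job is handed in when it is done.

```bash
mkdir -p pics; ls
python3 - <<'E'
from plant import sensors, grab_frame
import cv2,numpy as np
s=sensors.observe()
for k in s: print(k,np.round(s[k],3))
for n in("scene","top"):
    f=grab_frame(n); cv2.imwrite(f"pics/{n}0.png",f["frame"][:,:,::-1]); print(n,f["camera_matrix"],f["eye"],f["attitude"],[k for k in f])
E
```

```text
pics
time 0.0
joint_positions [-1.409  0.528  1.434 -0.     1.181 -0.179]
dq [-0.002 -0.001 -0.    -0.001  0.     0.   ]
effort [ 1.0000e-03 -4.4003e+01 -1.7659e+01  6.3000e-02  5.8000e-02 -0.0000e+00]
position [ 0.208 -0.589  0.244]
tcp_rot [-1.349  0.956 -0.954]
ft_force [-0.224  0.212 -0.084]
ft_torque [-0.006  0.038 -0.042]
width 0.087
scene [[432.88482025   0.         243.67217566]
 [  0.         432.88482025 186.75245976]
 [  0.           0.           1.        ]] [1.03009923 0.21337201 1.1740663 ] [0.34313905 0.4650712  1.7858726 ] ['frame', 'camera_matrix', 'eye', 'attitude']
top [[491.02908274   0.         252.56549909]
 [  0.         491.02908274 185.50259929]
 [  0.           0.           1.        ]] [0.25816572 0.05512344 1.67854641] [ 0.08774091 -0.11940101 -1.55120112] ['frame', 'camera_matrix', 'eye', 'attitude']
```

View pics/scene0.png

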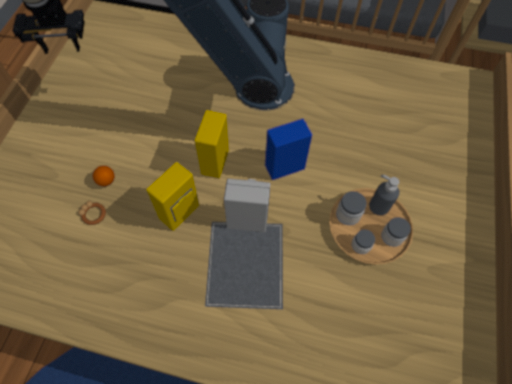

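View pics/top0.png

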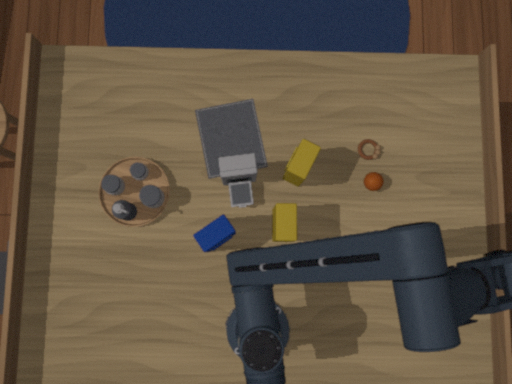

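Run:
```python
from scipy.spatial.transform import Rotation as R
print(R.from_rotvec([-1.349,0.956,-0.954]).as_matrix().round(3))
```

```text
[[ 0.333  0.     0.943]
 [-0.943  0.002  0.333]
 [-0.002 -1.     0.001]]
```

The white box, the only white one, is at top (238,166), with its flap towards the robot at (240,194), at the near edge of the grey mat. The two yellow boxes (300,163 and 286,222) and the blue one (214,233) in the top view are the look-alikes. I'll enlarge the white box, then measure it.

```bash
cat > h.py <<'E'
import numpy as np,cv2
from scipy.spatial.transform import Rotation as R
def cam(f): return np.array(f["camera_matrix"]),np.array(f["eye"]),R.from_rotvec(f["attitude"]).as_matrix()
def ray(f,u,v):
    K,e,A=cam(f); d=np.linalg.inv(K)@[u,v,1]; return e,A@np.array([d[0],-d[1],-d[2]])
def onz(f,u,v,z):
    e,d=ray(f,u,v); return e+d*(z-e[2])/d[2]
def proj(f,p):
    K,e,A=cam(f); c=A.T@(np.array(p)-e); q=K@[c[0],-c[1],-c[2]]; return q[:2]/q[2]
E
python3 - <<'E'
from h import *
from plant import grab_frame
ft=grab_frame("top"); im=ft["frame"][:,:,::-1]
c=cv2.resize(im[90:250,180:340],None,fx=5,fy=5,interpolation=cv2.INTER_CUBIC)[:600]
cv2.imwrite("pics/topcrop.png",c)
fs=grab_frame("scene"); im=fs["frame"][:,:,::-1]
c=cv2.resize(im[165:315,190:300],None,fx=4,fy=4,interpolation=cv2.INTER_CUBIC)
cv2.imwrite("pics/scenecrop.png",c)
print(onz(ft,240,150,0),onz(fs,245,265,0))
E
```

```text
[0.60551103 0.068605   0.        ] [0.65230319 0.10434764 0.        ]
```

View pics/topcrop.png

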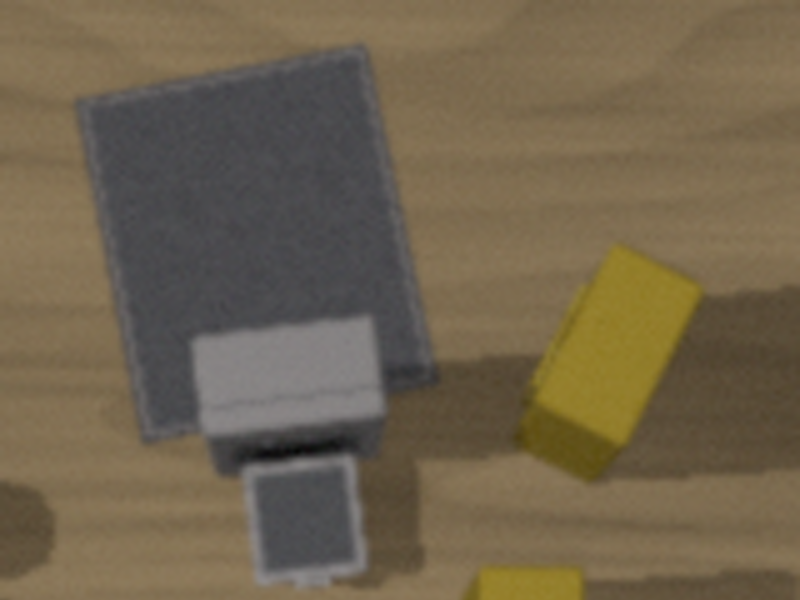

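View pics/scenecrop.png

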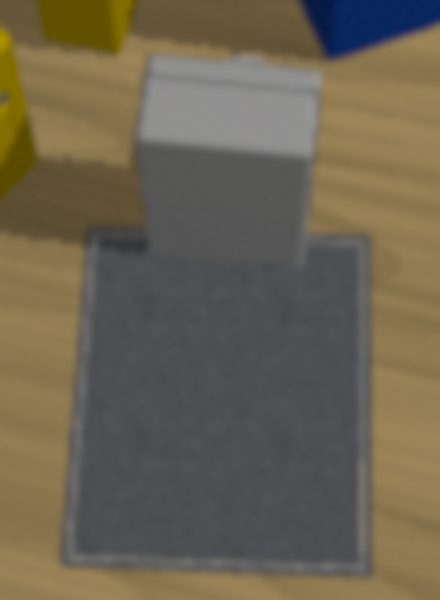

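The crop shows the white box head, corners at crop (192,337), (373,317), (385,415), (207,432). The open flap's free edge runs (257,582) to (366,570), and the mat corners are visible.

Run:
```python
from h import *
from plant import grab_frame
ft=grab_frame("top"); fs=grab_frame("scene")
T=lambda x,y,z: onz(ft,180+(x+.5)/5-.5,90+(y+.5)/5-.5,z)
S=lambda x,y,z: onz(fs,190+(x+.5)/4-.5,165+(y+.5)/4-.5,z)
m=np.array([T(145,440,0),T(80,100,0),T(365,45,0),T(437,380,0)])
ms=np.array([S(370,237,0),S(370,573,0),S(63,565,0),S(90,230,0)])
for n,q in(("mat top",m),("mat scene",ms)):
    print(n,q[:,:2].round(3).tolist(),q.mean(0).round(4),[np.linalg.norm(q[i]-q[i-1]).round(3) for i in range(4)])
    d=q[1]-q[0]+q[2]-q[3]; print("yaw",np.degrees(np.arctan2(d[1],d[0])))
# box order near-left, far-left, far-right, near-right (head)
b=np.array([T(207,432,.19),T(192,337,.19),T(373,317,.19),T(385,415,.19)])
bs=np.array([S(320,72,.19),S(310,157,.19),S(137,140,.19),S(150,57,.19)])
for n,q in(("box top",b),("box sc",bs)):
    print(n,q[:,:2].round(3).tolist(),q.mean(0).round(4),[np.linalg.norm(q[i]-q[i-1]).round(3) for i in range(4)])
    d=q[0]+q[1]-q[2]-q[3]; print("yaw",np.degrees(np.arctan2(-d[0],d[1])))
f=np.array([T(257,582,.05),T(366,570,.05)]);print("flap z.05",f.round(3).tolist(),np.linalg.norm(f[0]-f[1]))
# yellow boxes & blue approx tops
g=np.array([S(305,268,0),S(150,250,0)]);print("back foot sc",g.round(3).tolist())
for u,v in((302,139),(320,148),(305,180),(285,178)): print("yel",onz(ft,u,v,.12).round(3))
for u,v in((273,204),(297,204),(297,240),(273,240)): print("yel2",onz(ft,u,v,.12).round(3))
for u,v in((194,237),(225,216),(236,232),(207,250)): print("blue",onz(ft,u,v,.12).round(3))
```

```text
mat top [[0.506, 0.175], [0.747, 0.227], [0.791, 0.028], [0.552, -0.026]] [0.6492 0.101  0.    ] [np.float64(0.206), np.float64(0.246), np.float64(0.204), np.float64(0.245)]
yaw 12.456401221249626
mat scene [[0.503, 0.178], [0.742, 0.231], [0.79, 0.031], [0.55, -0.024]] [ 0.6461  0.104  -0.    ] [np.float64(0.207), np.float64(0.245), np.float64(0.206), np.float64(0.246)]
yaw 12.619215498988208
box top [[0.484, 0.124], [0.543, 0.134], [0.558, 0.023], [0.497, 0.015]] [0.5203 0.074  0.19  ] [np.float64(0.11), np.float64(0.06), np.float64(0.112), np.float64(0.062)]
yaw 7.087165037938108
box sc [[0.482, 0.127], [0.544, 0.135], [0.56, 0.025], [0.499, 0.017]] [0.5211 0.076  0.19  ] [np.float64(0.112), np.float64(0.062), np.float64(0.111), np.float64(0.061)]
yaw 8.617384919522506
flap z.05 [[0.405, 0.095, 0.05], [0.414, 0.022, 0.05]] 0.0729582170655501
back foot sc [[0.539, 0.137, 0.0], [0.554, 0.024, 0.0]]
yel [ 0.621 -0.133  0.12 ]
yel [ 0.592 -0.192  0.12 ]
yel [ 0.487 -0.143  0.12 ]
yel [ 0.492 -0.079  0.12 ]
yel2 [ 0.407 -0.041  0.12 ]
yel2 [ 0.409 -0.118  0.12 ]
yel2 [ 0.294 -0.118  0.12 ]
yel2 [ 0.293 -0.042  0.12 ]
blue [0.299 0.207 0.12 ]
blue [0.366 0.111 0.12 ]
blue [0.316 0.075 0.12 ]
blue [0.259 0.165 0.12 ]
```

```bash
python3 -m crank '[[[-0.04,-0.05,0.05,0,0.2,0,-1],[-0.085,-0.055,0.10,0,0.4,0,-1],[-0.13,-0.055,0.15,0,0.6,0,-1],[-0.17,-0.055,0.195,0,0.8,0,-1],[-0.215,-0.055,0.245,0,1.0,0,-1],[-0.256,-0.055,0.29,0,1.2,0,-1],[-0.31,-0.055,0.317,0,1.4,0,-1],[-0.365,-0.055,0.343,0,1.6,0,-1],[-0.42,-0.055,0.37,0,1.8,0,-1],[-0.475,-0.055,0.397,0,1.9,0,-1],[-0.52,-0.055,0.417,0,1.9,0,-1],[-0.54,-0.055,0.426,0,1.9,0,-1]]]'
python3 - <<'E'
from h import *
from plant import sensors,grab_frame
s=sensors.observe(); print(s["position"],R.from_rotvec(s["tcp_rot"]).as_matrix().round(3),s["ft_force"],s["joint_positions"])
f=grab_frame("scene"); cv2.imwrite("pics/s1.png",f["frame"][:,:,::-1])
E
```

```text
time: 1.8
position: [0.4295, 0.0648, 0.2997]
tcp_rot: [-1.273, 1.102, -1.102]
ft_force: [0.6, -0.1, 0.0]
width: 0.087
[0.4294639  0.06478527 0.29973569] [[ 0.144  0.     0.99 ]
 [-0.99   0.     0.144]
 [-0.    -1.     0.   ]] [ 0.58235581 -0.14337985  0.03463967] [-1.09064289e-01  1.92250111e-01  1.81233953e+00  5.70464418e-04
  1.13682481e+00  1.31713252e+00]
```

View pics/s1.png

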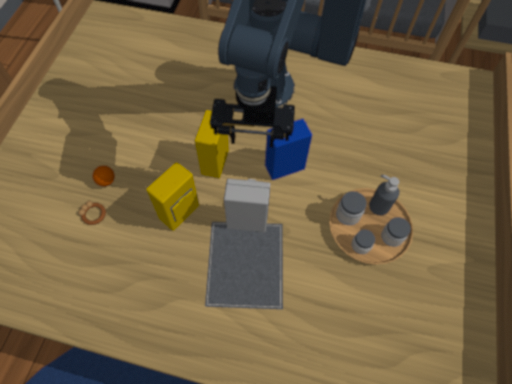

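```bash
python3 -m crank '[[[0.002,0.05,0,0,0,0,-1],[0.002,0.107,0,0,0,0,-1],[0.002,0.107,0.02,0,0,0,-1],[0.002,0.107,0.035,0,0,0,-1],[0.002,0.107,0.042,0,0,0,-1],[0.002,0.107,0.048,0,0,0,-1],[0.002,0.107,0.054,0,0,0,-1],[0.002,0.107,0.06,0,0,0,-1],[0.002,0.107,0.066,0,0,0,-1]]]'
python3 - <<'E'
from h import *
from plant import sensors,grab_frame
s=sensors.observe(); print(s["position"],s["ft_force"])
f=grab_frame("scene"); cv2.imwrite("pics/s2.png",cv2.resize(f["frame"][90:320,130:420,::-1],None,fx=2.5,fy=2.5))
E
```

```text
time: 2.98
position: [0.4958, 0.0693, 0.1927]
tcp_rot: [-1.272, 1.105, -1.105]
ft_force: [-0.7, -0.3, 2.0]
width: 0.0875
[0.4958416  0.06925089 0.19269375] [-0.66859831 -0.34673485  1.95295178]
```

View pics/s2.png

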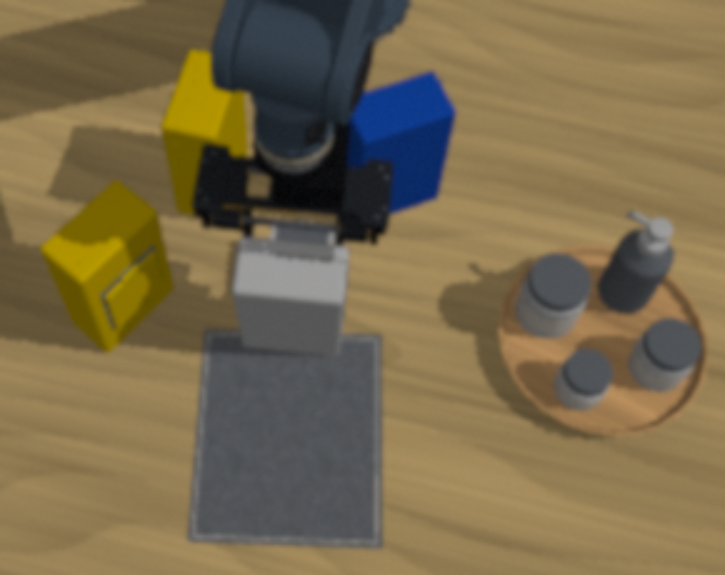

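The fingers are at the head and the box appears to have started tilting. I'll keep pushing towards the overbalance point.

```bash
python3 -m crank '[[[0,0,0.006,0,0,0,-1],[0,0,0.012,0,0,0,-1],[0,0,0.018,0,0,0,-1],[0,0,0.024,0,0,0,-1],[0,0,0.028,0,0,0,-1]]]'
python3 - <<'E'
from h import *
from plant import sensors,grab_frame
s=sensors.observe(); print(s["position"],s["ft_force"])
f=grab_frame("scene"); cv2.imwrite("pics/s3.png",cv2.resize(f["frame"][90:320,130:420,::-1],None,fx=2.5,fy=2.5))
E
```

```text
time: 3.65
position: [0.524, 0.0731, 0.1925]
tcp_rot: [-1.272, 1.104, -1.105]
ft_force: [-0.9, -0.1, 0.6]
width: 0.0869
[0.52398041 0.07312537 0.19252124] [-0.92236746 -0.08561175  0.64512245]
```

View pics/s3.png

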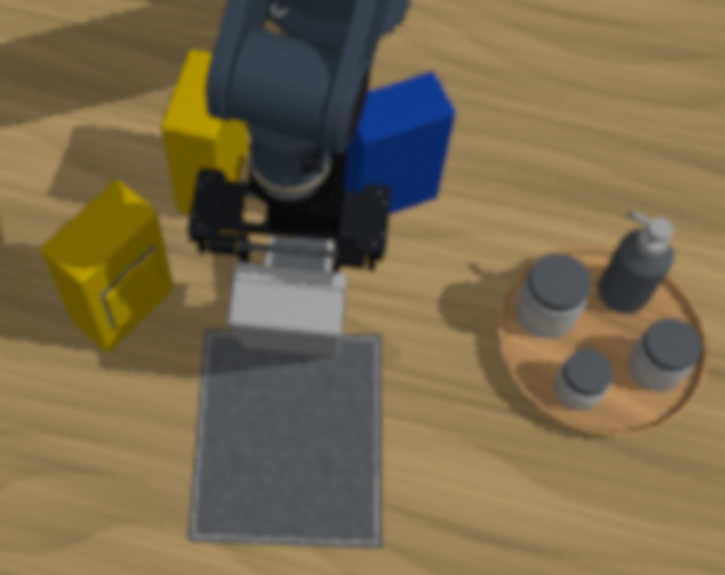

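The box tilts about its back foot edge and the foot stays in place.

```bash
python3 -m crank '[[[0,0,0.005,0,0,0,-1],[0,0,0.010,0,0,0,-1],[0,0,0.015,0,0,0,-1],[0,0,0.02,0,0,0,-1],[0,0,0.023,0,0,0,-1],[0,0,0.023,0,0,0,-1],[0,0,0.023,0,0,0,-1]]]'
python3 - <<'E'
from h import *
from plant import sensors,grab_frame
s=sensors.observe(); print(s["position"],s["ft_force"])
f=grab_frame("scene"); cv2.imwrite("pics/s4.png",cv2.resize(f["frame"][90:320,130:420,::-1],None,fx=2.5,fy=2.5))
E
```

```text
time: 4.58
position: [0.5459, 0.0763, 0.1925]
tcp_rot: [-1.273, 1.105, -1.105]
ft_force: [0.3, -0.9, -0.7]
width: 0.0875
[0.54590471 0.07632474 0.192497  ] [ 0.30674097 -0.85742325 -0.72448332]
```

View pics/s4.png

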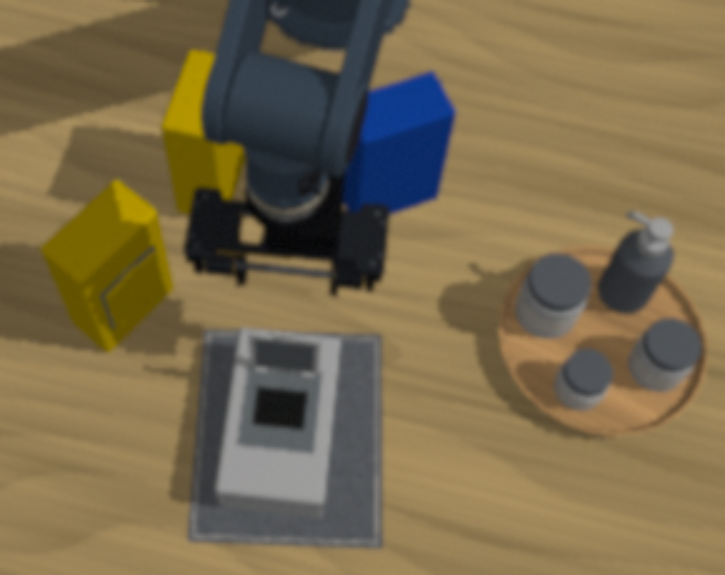

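The box now lies on its back on the mat, with the flap upright near crop (280,352). I'll back the hand off a little and measure the box pose and flap.

Run:
```python
from h import *
from plant import sensors,grab_frame
f=grab_frame("scene"); im=f["frame"][:,:,::-1]
c=cv2.resize(im[215:315,205:290],None,fx=6,fy=6,interpolation=cv2.INTER_CUBIC); cv2.imwrite("pics/s5.png",c)
```

```text
(no output)
```

View pics/s5.png

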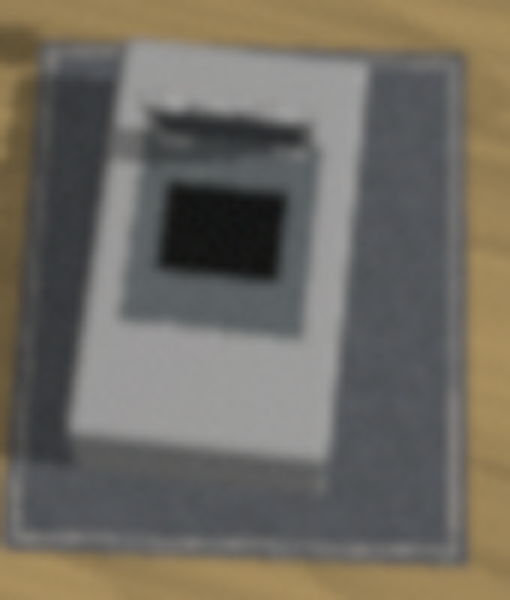

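Run:
```python
from h import *
from plant import sensors,grab_frame
fs=grab_frame("scene")
S=lambda x,y,z: onz(fs,205+(x+.5)/6-.5,215+(y+.5)/6-.5,z)
q=np.array([S(368,62,.065),S(330,460,.065),S(68,435,.065),S(128,42,.065)]) # footL, headL, headR, footR
print(q.round(3).tolist(),[np.linalg.norm(q[i]-q[i-1]).round(3) for i in range(4)])
a=np.radians(12.5); M=np.array([[np.cos(a),np.sin(a)],[-np.sin(a),np.cos(a)]])
print("in mat",((q[:,:2]-[.648,.1025])@M.T).round(3).tolist())
d=q[1]+q[2]-q[0]-q[3]; yaw=np.arctan2(d[1],d[0]); print("yaw",np.degrees(yaw))
foot=(q[0]+q[3])/2; u=np.array([np.cos(yaw),np.sin(yaw),0]); n=np.array([-u[1],u[0],0])
h=foot+.05*u; print("foot",foot,"hinge",h)
for ang in (1.2,1.35,1.57,1.75,1.9):
    L=.082
    for s in(-.0375,.0375):
        p=h+n*s+L*(np.cos(ang)*u+np.sin(ang)*np.array([0,0,1])); px=proj(fs,p)
        print(ang,s,p.round(3),((px[0]-205+.5)*6,(px[1]-215+.5)*6))
for s in(-.0375,.0375):
    px=proj(fs,h+n*s); print("hinge px",((px[0]-205+.5)*6,(px[1]-215+.5)*6))
```

```text
[[0.546, 0.137, 0.065], [0.732, 0.165, 0.065], [0.75, 0.053, 0.065], [0.565, 0.026, 0.065]] [np.float64(0.112), np.float64(0.187), np.float64(0.114), np.float64(0.187)]
in mat [[-0.092, 0.056], [0.095, 0.043], [0.089, -0.071], [-0.098, -0.056]]
yaw 8.31908278224293
foot [0.55562149 0.08166687 0.065     ] hinge [0.60509537 0.08890116 0.065     ]
1.2 -0.0375 [0.64  0.056 0.141] (np.float64(138.60819732054), np.float64(141.00372660159883))
1.2 0.0375 [0.629 0.13  0.141] (np.float64(313.80358126147087), np.float64(159.41874863069853))
1.35 -0.0375 [0.628 0.054 0.145] (np.float64(141.91985666901718), np.float64(112.29668693134454))
1.35 0.0375 [0.617 0.129 0.145] (np.float64(316.7384530786096), np.float64(130.5454547077848))
1.57 -0.0375 [0.611 0.052 0.147] (np.float64(147.25189614147797), np.float64(72.07978251723529))
1.57 0.0375 [0.6   0.126 0.147] (np.float64(321.02543429901107), np.float64(90.04281658776546))
1.75 -0.0375 [0.596 0.05  0.146] (np.float64(151.8376330872665), np.float64(42.24781950232688))
1.75 0.0375 [0.585 0.124 0.146] (np.float64(324.36499674727656), np.float64(59.951697633448134))
1.9 -0.0375 [0.584 0.048 0.143] (np.float64(155.67472927770388), np.float64(20.342391502361522))
1.9 0.0375 [0.573 0.122 0.143] (np.float64(326.93606682494396), np.float64(37.82116623473797))
hinge px (np.float64(154.35338357025876), np.float64(143.78038653212542))
hinge px (np.float64(317.59153866940517), np.float64(160.94313215087703))
```

The box measures −0.098 to 0.095 along the mat and ±0.071 across, so it is well inside. The edges come out at 187 by 113 mm against 190 by 115. The flap stands at about 1.3 rad, hinge at (0.605, 0.089). Next I'll close the fingers, go down behind the flap and swing it over.

```bash
python3 -m crank '[[[0,0,0,0,0,0,1],[0,0.0,0,0,0,0,1],[0,0,0,0,0,0,1],[0,0.025,0,0,0,0,1],[0,0.05,0,0,0,0,1],[0,0.05,0.02,0,0,0,1],[0,0.05,0.04,0,0,0,1],[0,0.053,0.055,0,0,0,1],[0,0.056,0.067,0,0,0,1],[0,0.06,0.08,0,0,0,1],[0,0.065,0.09,0,0,0,1],[0,0.07,0.1,0,0,0,1]]]' 20
python3 - <<'E'
from h import *
from plant import sensors,grab_frame
s=sensors.observe(); print(s["position"],s["ft_force"])
f=grab_frame("scene"); cv2.imwrite("pics/s6.png",cv2.resize(f["frame"][180:320,170:320,::-1],None,fx=4,fy=4,interpolation=cv2.INTER_CUBIC))
E
```

```text
time: 6.22
position: [0.6455, 0.0904, 0.1221]
tcp_rot: [-1.273, 1.105, -1.105]
ft_force: [0.1, -0.2, -1.2]
width: 0.0004
[0.64550343 0.09044603 0.12206307] [ 0.09358885 -0.15149647 -1.24703   ]
```

View pics/s6.png

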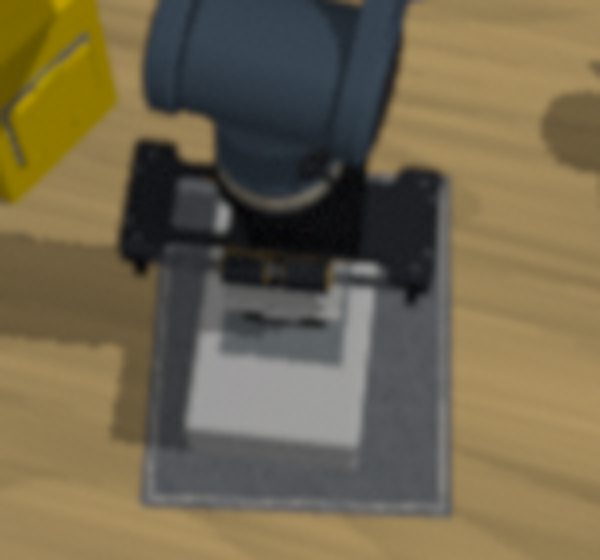

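The flap is part-way down and following the fingertips, so I'll carry on down.

```bash
python3 -m crank '[[[0,0.007,0.006,0,0,0,1],[0,0.013,0.01,0,0,0,1],[0,0.018,0.013,0,0,0,1],[0,0.022,0.015,0,0,0,1],[0,0.025,0.016,0,0,0,1],[0,0.027,0.017,0,0,0,1],[0,0.027,0.017,0,0,0,1]]]'
python3 - <<'E'
from h import *
from plant import sensors,grab_frame
s=sensors.observe(); print(s["position"],s["ft_force"])
f=grab_frame("scene"); cv2.imwrite("pics/s7.png",cv2.resize(f["frame"][180:320,170:320,::-1],None,fx=4,fy=4,interpolation=cv2.INTER_CUBIC))
E
```

```text
time: 7.15
position: [0.662, 0.0927, 0.0955]
tcp_rot: [-1.272, 1.105, -1.105]
ft_force: [-0.5, -0.8, -1.0]
width: 0.0005
[0.66200174 0.0927457  0.09546726] [-0.47842432 -0.83531162 -1.00698471]
```

View pics/s7.png

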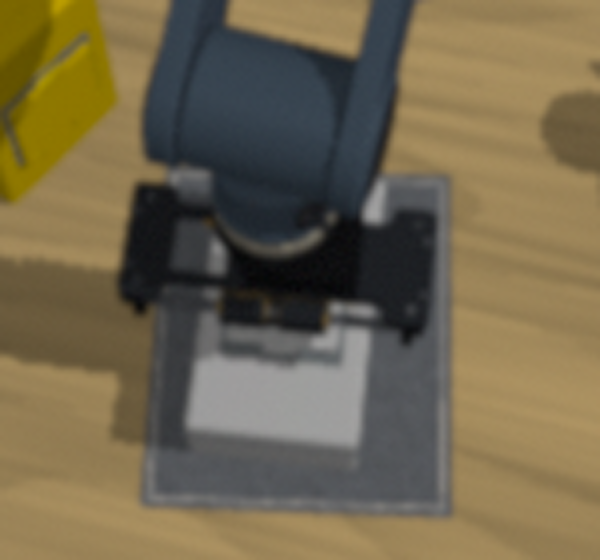

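```bash
python3 -m crank '[[[0,0.001,0,0,0,0,1],[0,0.002,0,0,0,0,1],[0,0.003,0,0,0,0,1],[0,0.004,0,0,0,0,1],[0,0.004,0,0,0,0,1]]]'
```

```text
time: 7.82
position: [0.6622, 0.0927, 0.0927]
tcp_rot: [-1.272, 1.104, -1.105]
ft_force: [-0.5, 0.8, 5.7]
width: 0.0006
```

The tip stopped at z 0.0707 with 5.7 N, and a shut flap's surface should be at 0.0705. I'll press a little more, then lift off and step back for a look.

```bash
python3 -m crank '[[[0,0.001,0,0,0,0,1],[0,0.001,0,0,0,0,1],[0,-0.03,0,0,0,0,1],[0,-0.09,0,0,0,0,1],[0,-0.15,-0.04,0,0,0,1],[0,-0.17,-0.1,0,0,0,1],[0,-0.17,-0.16,0,0,0,1],[0,-0.17,-0.2,0,0,0,1],[0,-0.17,-0.22,0,0,0,1],[0,-0.17,-0.22,0,0,0,1]]]'
python3 - <<'E'
from h import *
from plant import sensors,grab_frame
s=sensors.observe(); print(s["position"],s["ft_force"])
f=grab_frame("scene"); im=f["frame"][:,:,::-1]; cv2.imwrite("pics/s8.png",im)
cv2.imwrite("pics/s8c.png",cv2.resize(im[215:315,205:290],None,fx=6,fy=6,interpolation=cv2.INTER_CUBIC))
f=grab_frame("top"); im=f["frame"][:,:,::-1]
cv2.imwrite("pics/t8c.png",cv2.resize(im[90:210,180:300],None,fx=5,fy=5,interpolation=cv2.INTER_CUBIC)); cv2.imwrite("pics/t8.png",im)
E
```

```text
time: 9.07
position: [0.4426, 0.0619, 0.2617]
tcp_rot: [-1.273, 1.106, -1.105]
ft_force: [0.9, -0.4, -0.7]
width: 0.0006
[0.44264513 0.06194257 0.26173158] [ 0.94493944 -0.40989015 -0.70132198]
```

View pics/s8c.png

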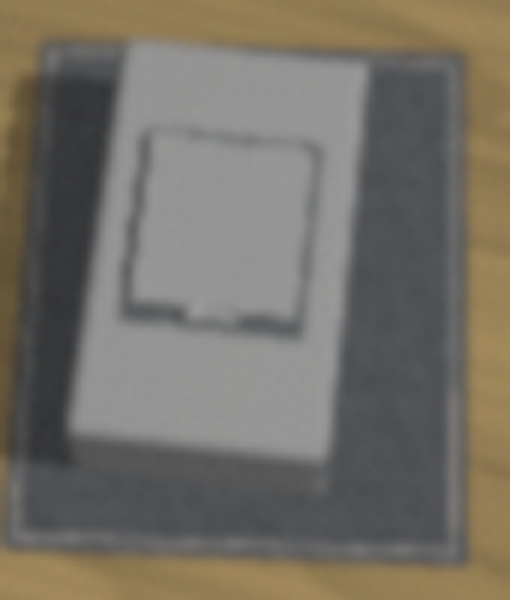

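View pics/t8c.png

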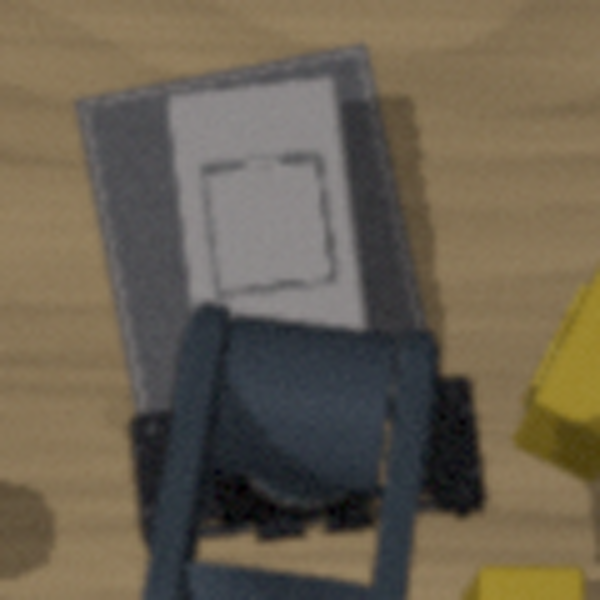

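View pics/s8.png

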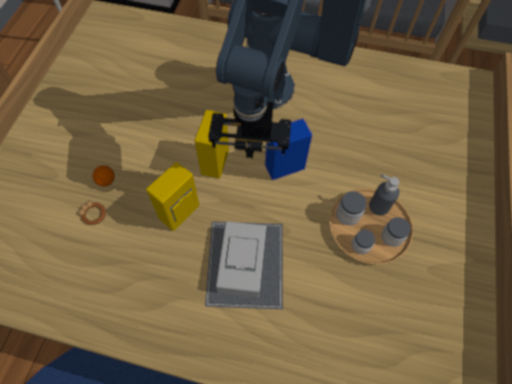

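Run:
```python
from h import *
from plant import grab_frame
fs=grab_frame("scene");ft=grab_frame("top")
h=np.array([.605,.0889,0]);y=np.radians(8.3);u=np.array([np.cos(y),np.sin(y),0]);n=np.array([-u[1],u[0],0])
for a in(0,.1,.2):
    for s in(-.0375,.0375):
        p=h+n*s+u*.08*np.cos(a)+np.array([0,0,.0705+.08*np.sin(a)])
        q=proj(fs,p);t=proj(ft,p); print(a,s,(q-[205,215]+.5)*6,(t-[180,90]+.5)*5)
S=lambda x,y,z: onz(fs,205+(x+.5)/6-.5,215+(y+.5)/6-.5,z)
q=np.array([S(368,62,.065),S(330,460,.065),S(68,435,.065),S(128,42,.065)])
a=np.radians(12.5); M=np.array([[np.cos(a),np.sin(a)],[-np.sin(a),np.cos(a)]])
print(((q[:,:2]-[.648,.1025])@M.T).round(3).tolist())
```

```text
0 -0.0375 [130.2354429  307.34420344] [312.28312872 158.58837434]
0 0.0375 [299.51191988 325.8984629 ] [201.38973022 171.99693098]
0.1 -0.0375 [129.5339879  300.61545573] [312.35671775 156.04553786]
0.1 0.0375 [299.82487025 319.2525793 ] [200.92465905 169.51483669]
0.2 -0.0375 [129.07953003 292.12055131] [312.58162128 154.66399777]
0.2 0.0375 [300.32984169 310.82651451] [200.60435577 168.19684071]
[[-0.092, 0.056], [0.095, 0.043], [0.089, -0.071], [-0.098, -0.056]]
```

```bash
python3 -c "
from plant import workorder; print(workorder.job_done())"
```

```text
the job is handed in; nothing more can be done
None
```

I tipped the wipes box onto its back by pushing its head with the open fingers, then swung the flap over and pressed it shut with the closed fingers. I backed the hand off and handed the job in at about 9 s; no verdict was given.

- **Position:** the last scene picture puts all four corners inside the mat. They reach at most 0.098 m along it and 0.071 m across, against limits of 0.128 and 0.108. These corners were measured on the box's upper face. The top view shows the head end on the mat, but the arm hid the foot end there.
- **Flap:** under a press of at least 5.7 N the fingertips stopped at 70.7 mm, and a shut flap's surface should be at 70.5 mm. The picture agrees less closely. The flap's free edge lies between where I'd expect it at 0 and at 0.1 rad, nearer 0.1. That gap is within the 2 mm calibration error, so I relied on the contact height.
- **Other objects:** the jars, bottle, teether, ball and the look-alike boxes look unmoved in the scene picture. I did not measure them.

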